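# Fit the filter and lock the lamp cap of a bench photometer

## Robot

A 6-joint arm with a two-finger parallel gripper is mounted at the origin on a cart in front of the work surface, level with it; the furniture and walls round the work are solid. World frame = base frame: x ahead of the robot, y to its left, z up, the work surface at z = 0. Lengths are in mm, angles in rad, forces in N, time in s.
With the tool pointing down it reaches from about 275 to 750 mm from the base axis. Payload 10.2 kg.
Tool frame: the origin (TCP) lies between the finger pads; the fingertips stand 11 mm ahead of it and the grasp point (between the pads) lies 8 mm behind it; z points along the fingers, y is the line along which they close (so a half turn about z gives the same grasp; the last joint's range is limited). The gripper opens to 85 mm and grips with 20 to 120 N. Pads are 22 mm wide; open, the fingers measure 114 mm over their backs; the gripper's body (76 mm by 85 mm) begins 54 mm behind the grasp point. The pads swing forward as they close: fully open they stand 13 mm farther back than shut.
Start: joints at [-1.43, 0.313, 1.498, -0, 1.331, -0.223], TCP at [186.797, -490.651, 242.294] pointing down, gripper open.
Joint ranges: [-2.94, 2.94], [-0.97, 2.17], [0.19, 2.56], [-1.23, 4.37], [0.02, 3.11], [-2.88, 2.88]. Speed limits (rad/s): [2.39, 2.39, 3.01, 3.14, 3.14, 3.14].

## Interface

Orientations are given as a unit quaternion [w, x, y, z].
In Python, from rig import sense, eyes, finish_job gives the robot as it stands.
- The arm moves only by the shell command python3 -m jog 'ROWS' [FORCE]. ROWS is JSON, a list of rows, each a list of 7 numbers: the shift along the tool's x, y, z in m, then the turn, a rotation vector about the tool's x, y, z in rad, then the finger opening in m, from 0 to 0.0854. In form: [[dx, dy, dz, rx, ry, rz, gripper], ...]. A call has 1 to 5 rows; each row shifts and turns the commanded pose from where the row before left it, along the tool's axes as they then stand; what a row does not reach is not made up. A row lasts 1/10 s, in which the tool goes at most 50 mm and 8.59 degrees, less where a joint would pass 70% of its speed; a pose out of reach is approached as far as the arm can. A call is refused whole if a number of a shift passes 0.05 or a number of a turn 0.15, either way. A call with a gripper value outside its range is refused whole. The fingers move at their own pace and stop on an object; FORCE is the grip in N (left out, the last holds). Time passes only in rows, so rows that do not move let the fingers close. It gives the time, the measured TCP pose, the force, the opening and the grip force at its end, in the units of the state.
- sense(): the state, without advancing time (a new reading comes with each control period).
- eyes.capture(name): name is "side" or "top"; returns the picture (480x640x3 uint8, red, green, blue); there is no depth.
- eyes.calibration(name): a dict with "fx", "fy", "cx", "cy" (pixels), "dist" ([k1, k2, p1, p2, k3] as OpenCV has them; the pictures are not rectified), "cam_to_world" (4x4, takes a point from camera to world coordinates). Camera axes: x right, y down, z forward; pixel columns grow to the right and rows downward; lengths in mm; the calibration is good to about 2 mm. A picture is of the moment at which its call begins. calibration takes no time and is no camera call.
- finish_job(): hands the job in; it is judged then, once.
The state is a dict: "time_s": time; "joints": joint angles; "dq": joint speeds; "tau": joint torques, N m; "eef_pos": TCP position; "ee_rot": TCP orientation; "force": force on the tool from outside, world axes, zero at the start; "wrist_torque": the same for the moment, N m; "grip_width": opening from 0.0 (shut) to 1.0 (fully open); "grip_force": force on a finger pad.
Only numpy, scipy, OpenCV 4.12 (cv2) and the standard library are available. Lean on these libraries where they do the work, as an engineer would, in place of code of your own. Each camera call takes 0.05 s, during which the arm holds its last target. There are 200 camera calls.

## Task

Get the photometer's lamp house ready for a reading: first take the flat filter slide out of its rack and slide it all the way down into the slot of the lamp house. Then take the lamp cap from its stand, put its lugs into the notches of the bayonet socket, push it fully home against the spring, turn it about a quarter turn clockwise as far as the stop, and finish still gripping it, holding it turned and pressed fully home, because its springs turn it back and lift it as soon as it is let go. Leave the other things on the bench where they are.

Things in the scene. Friction and masses are not known exactly. Their poses are not given: they have to be found in the camera images.
- lamp_house: Photometer lamp house, fixed: low grey base 90 (x) by 200 (y) mm, yaw varies. Origin at the centre of its underside, on the bench. On its +y side a grey block (66 x 84 mm, 55 mm high) with an upright slot for the filter slide; on its -y side a round aluminium bayonet socket, 72 mm across, rim 60 mm above the bench. A low bridge (39 mm high) joins them.
- slot_mouth (a point): Centre of the slot's mouth on top of the grey block, 55 mm above the bench. The slot is 11 mm wide along the lamp house's x and 53 mm long along its y, 40 mm deep, with a 2 mm chamfer.
- slot_floor (a point): Centre of the slot's floor, 40 mm below slot_mouth, 15 mm above the bench.
- socket_top (a point): On the socket's axis, level with its rim, 60 mm above the bench. The hole is 31 mm across with two entry notches, one each way along the lamp house's x, 14 mm wide, reaching 24 mm from the axis. Below the 8 mm lip the lugs can turn clockwise (seen from above) about 80 degrees (1.4 rad) to a stop; the other way is blocked after about 0.15 rad.
- plunger (a joint): Travel of the brass plunger in the socket hole, m, growing downward. At rest (0) its top is 9 mm below the rim. Sprung upward: 2 N at first, about 6 N at 0.015 (cap fully home).
- catch_ring (a joint): Turn of the sprung catch ring inside the socket, rad: 0 at rest, about 1.23 at the stop. The cap's lugs meet its two pins after about 0.17 rad clockwise and push them round; its spring drives the cap back with 0.07 N m at first and about 0.24 N m at the stop, so the cap turns back if let go.
- lamp_cap: Lamp cap (bayonet fitting), loose, 90 g, 68 mm tall, z up its axis, origin at the centre of its foot. Shank 26 mm across; a round grey collar 60 mm across, underside 24 and top 29 mm above the foot; above it a black grip block. Fully home the collar lies on the socket's rim, the foot 24 mm below it. Starts upright in the cap stand, yaw unknown.
- cap_grip (a point): Middle of the cap's black grip block, on its axis 52 mm above the foot. The block is 46 mm along the cap's x and 26 mm across its y, from 29 to 68 mm above the foot.
- cap_lugs (a point): On the cap's axis at the middle of its two lugs, 9 mm above the foot. One lug to each side along the cap's x axis (the grip block's long way): 8 mm wide, 21 mm out from the axis, 6 mm high. They enter the notches either way round. Turned under the lip they alone would let the cap rise 4 mm from home.
- cap_stand: Fixed plain grey ring, 72 mm across and 40 mm tall, open at the top (46 mm across), in which the lamp cap hangs by its collar. Origin at the centre of its underside. Cap stand and slide rack stand side by side to the left of the lamp house, in either order.
- filter_slide: Filter slide, loose, 60 g: a flat upright aluminium frame with a glass window in its lower half, 8 mm thick along its x, 50 mm wide along its y, 85 mm tall along its z; origin at the centre of its lower edge. Either face may look forward. Starts standing in the slide rack.
- slide_rack: Fixed grey block, 44 x 84 mm and 40 mm tall on a 60 x 100 mm foot, with an upright slot (11 x 53 mm, 30 mm deep) along its y axis in which the filter slide stands. Origin at the centre of its underside.
- vial_2: Bystander, loose: small glass vial with a black screw cap, 22 mm across, 50 mm tall. Origin at the centre of its underside.
- vial_4: Bystander, loose: small glass vial with a green screw cap, 22 mm across, 50 mm tall. Origin at the centre of its underside.
- timer: Bystander, loose: white wedge-shaped laboratory timer, 41x66x56 mm. Origin at the centre of its underside.
- tip_box_2: Bystander, loose: closed beige pipette-tip box, 79x92x61 mm. Origin at the centre of its underside.
- vial_3: Bystander, loose: small glass vial with a white screw cap, 22 mm across, 50 mm tall. Origin at the centre of its underside.
- spare_cap: Bystander, loose: blue screw cap lying on its open side, 54 mm across, 25 mm tall (not the lamp cap). Origin at the centre of its underside.
- tape_roll: Bystander, loose: roll of yellow marking tape lying flat, 72 mm across, 19 mm tall. Origin at the centre of its underside.
Mind the look-alikes: they are no part of the job. What is meant by the filter_slide is not red, and is the larger of those in its own colour.

How it is judged (in metres and radians):
On the way, in this order (a step that is already met when the one before it is completed fails the run):
1. the filter slide stands fully down in the slot of the lamp house (distance between filter_slide and slot_floor below 0.006 m and angle between filter_slide's own z axis and vertical below 0.1 rad and angle between the x axis of filter_slide and the x axis of lamp_house, either way round below 0.15 rad), for 0.2 s.
2. the lamp cap is pushed home in the socket (all of step 1 and z of lamp_cap in the frame of lamp_house below 0.0385 m and horizontal distance between lamp_cap and socket_top below 0.006 m and angle between lamp_cap's own z axis and vertical below 0.1 rad), for 0.1 s.
3. the pushed-in lamp cap is turned clockwise to the stop (z of lamp_cap in the frame of lamp_house below 0.0385 m and horizontal distance between lamp_cap and socket_top below 0.006 m and angle between lamp_cap's own z axis and vertical below 0.1 rad and value of joint catch_ring above 1 rad), for 0.1 s.
At the end, for the whole second after the job is handed in: Filter slide upright in the slot within 6 mm of its floor, released; lamp cap upright on the socket axis within 6 mm, collar within 2.5 mm of the rim, turned clockwise to near the stop (catch ring above 1.0 rad), at rest, still gripped with more than 3 N (all of step 1 and all of step 3 and velocity of joint catch_ring below 0.3 rad/s and angle between the x axis of lamp_cap and the y axis of lamp_house, either way round below 0.45 rad and contact force between the fingers and lamp_cap above 3 N and contact force between each of the arm, the fingers and filter_slide below 0.1 N); the arm keeps its last pose, push and grip.
It fails at once if a bystander is pushed more than 25 mm or tipped (distance of any of vial_2, vial_4, timer, tip_box_2, vial_3, spare_cap, tape_roll from where it was at the start of the episode above 0.025 m or angle between any of vial_2, vial_4, timer, tip_box_2, vial_3, spare_cap, tape_roll's own z axis and vertical above 0.5 rad).
It also fails if it takes over 56 s, if anything falls off the work surface, if the arm or the gripper's body presses on something with over 40 N, if the wrist force passes 120 N, or if a joint passes its speed limit or range.

## Working session

There is one attempt and no reset: what is moved stays moved. The work goes in short steps, Python scripts to look and compute and a shell command to move; the robot and the scene stay as the last step left them, time stands still between calls to the robot, and variables do not carry over. Pictures are saved under pics/ and viewed, at most 10 in all, crops included, and the job is handed in when it is done.

```bash
ls; mkdir -p pics; cat > h.py <<'E'
import numpy as np,cv2
from rig import sense,eyes
from scipy.spatial.transform import Rotation as R
def cal(n):
    c=eyes.calibration(n);K=np.array([[c['fx'],0,c['cx']],[0,c['fy'],c['cy']],[0,0,1.]]);return K,np.array(c['dist'],float),np.array(c['cam_to_world'])
def ray(n,uv):
    K,d,T=cal(n);p=cv2.undistortPoints(np.array(uv,float).reshape(-1,1,2),K,d).reshape(-1,2)
    return T[:3,3],np.c_[p,np.ones(len(p))]@T[:3,:3].T
def plane(n,uv,z):
    o,r=ray(n,uv);return o+r*((z-o[2])/r[:,2])[:,None]
def tri(uvs,uvt):
    o1,a=ray('side',[uvs]);o2,b=ray('top',[uvt]);a,b=a[0],b[0]
    s=np.linalg.lstsq(np.c_[a,-b],o2-o1,rcond=None)[0];p,q=o1+a*s[0],o2+b*s[1];return (p+q)/2,np.linalg.norm(p-q)
def proj(n,P):
    K,d,T=cal(n);Ti=np.linalg.inv(T);return cv2.projectPoints(np.array(P,float).reshape(-1,1,3),cv2.Rodrigues(Ti[:3,:3])[0],Ti[:3,3],K,d)[0].reshape(-1,2)
def snap(n,f):
    im=eyes.capture(n);cv2.imwrite('pics/'+f,im[:,:,::-1]);return im
E
python3 - <<'E'
from h import *
for n in('top','side'):
    snap(n,n+'0.png');print(n,np.round(cal(n)[2],3).tolist(),np.round(cal(n)[0][0]))
print(sense())
E
```

```text
pics
top [[0.011, -0.993, 0.113, 462.829], [-1.0, -0.009, 0.023, 72.002], [-0.022, -0.114, -0.993, 1245.162], [0.0, 0.0, 0.0, 1.0]] [458.   0. 313.]
side [[-0.814, -0.278, 0.509, -60.099], [-0.58, 0.376, -0.722, 1013.5], [0.009, -0.884, -0.468, 660.418], [0.0, 0.0, 0.0, 1.0]] [498.   0. 322.]
{'time_s': 0.1, 'joints': array([-1.43036961e+00,  3.13438200e-01,  1.49835602e+00,  3.28372502e-05,
        1.33097532e+00, -2.23416951e-01]), 'dq': array([-0.00026841, -0.00107   , -0.00138469, -0.00034166,  0.00037146,
        0.00041968]), 'tau': array([ 3.48434296e-03, -4.12896430e+01, -2.60138887e+01, -1.36303115e-04,
        3.06661881e-03, -4.21296065e-06]), 'eef_pos': array([ 186.78936822, -490.42668002,  241.77161183]), 'ee_rot': array([-5.87271256e-04,  9.83498347e-01,  1.80916152e-01,  4.03430576e-05]), 'force': array([-0.2529414 , -0.45643157,  0.13368474]), 'wrist_torque': array([ 0.02652625, -0.00387579,  0.0252935 ]), 'grip_force': 0.0, 'grip_width': 0.9987594839215838}
```

View pics/top0.png

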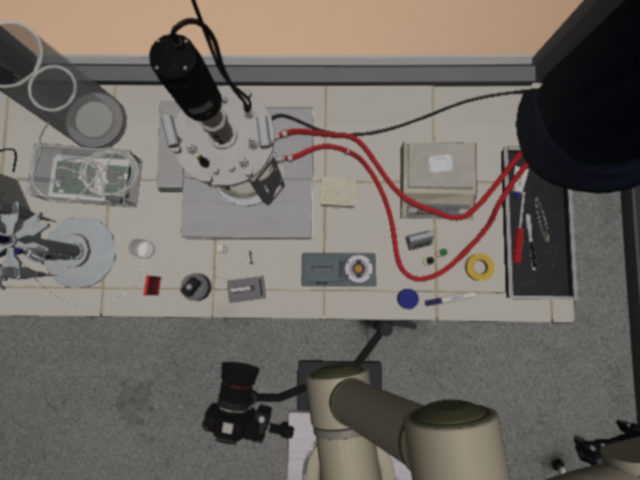

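View pics/side0.png

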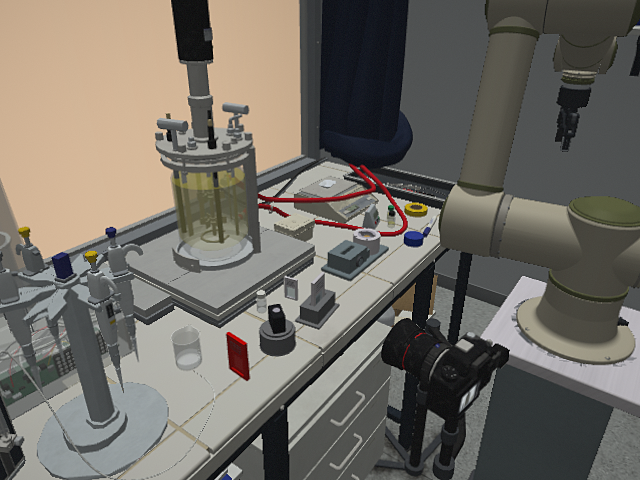

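```bash
python3 - <<'E'
import cv2,numpy as np
a=cv2.imread('pics/top0.png')[240:320,130:390];b=cv2.imread('pics/side0.png')[225:385,215:415]
a=cv2.resize(a,None,fx=3,fy=3,interpolation=cv2.INTER_CUBIC)
cv2.imwrite('pics/ct.png',a)
cv2.imwrite('pics/cs.png',cv2.resize(b,(750,600),interpolation=cv2.INTER_CUBIC))
E
```

```text
(no output)
```

View pics/ct.png

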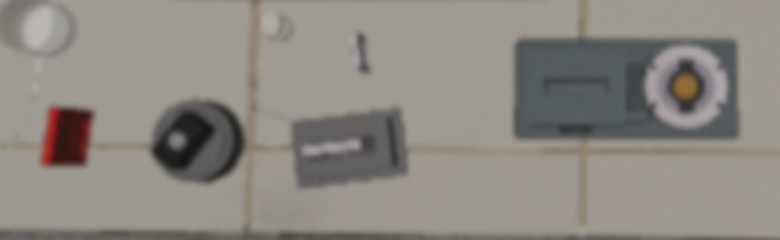

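View pics/cs.png

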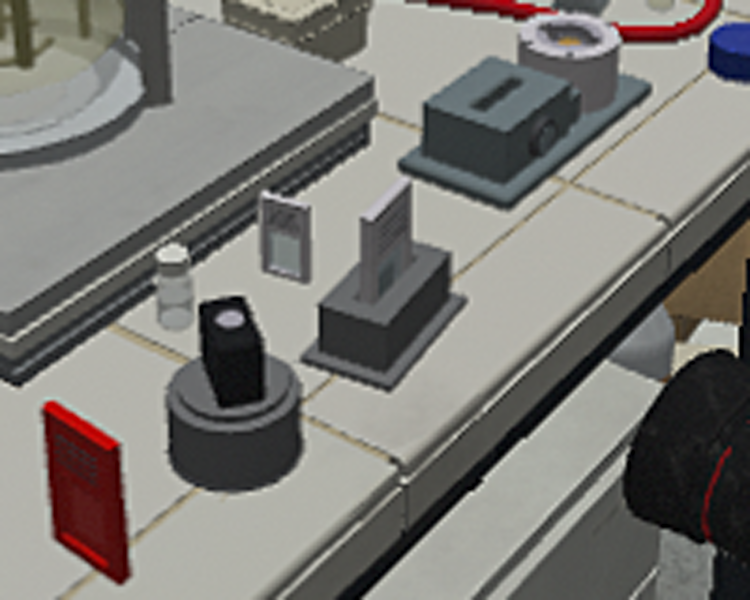

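The filter slide candidates are the red one at top (152,285), a small grey frame at top (251,257), and the large grey one in the rack at top (241,289), side (318,290). The rack one fits because it is grey and the larger of the two greys. The crops confirm this. The cap is in the round stand at top (196,287). The slot is at top ~(322,268) and the socket at top ~(358,268).

```bash
python3 - <<'E'
from h import *
t=lambda x,y:((x+.5)/3-.5+130,(y+.5)/3-.5+240)
s=lambda x,y:((x+.5)/3.75-.5+215,(y+.5)/3.75-.5+225)
f=lambda a:np.round(a,1).tolist()
T=cv2.imread('pics/top0.png');S=cv2.imread('pics/side0.png')
def blob(im,m,box,n):
    u0,v0,u1,v1=box;k=np.zeros(m.shape,np.uint8);k[v0:v1,u0:u1]=m[v0:v1,u0:u1]
    c=max(cv2.findContours(k,0,2)[0],key=cv2.contourArea);return c.reshape(-1,2).astype(np.float32)
ht=cv2.cvtColor(T,cv2.COLOR_BGR2HSV);g=cv2.cvtColor(T,6)
# lamp house footprint from top (bluish dark)
m=((g<125)).astype(np.uint8);c=blob(T,m,(295,245,382,292),'t');r=cv2.minAreaRect(c);print('house px',r)
b=cv2.boxPoints(r);P=plane('top',b,12);print('house corners z12',f(P))
# rack
c=blob(T,(g<135).astype(np.uint8),(224,270,268,304),'t');r=cv2.minAreaRect(c);print('rack px',r);print(f(plane('top',cv2.boxPoints(r),10)))
# slide top strip
k=(g>150).astype(np.uint8);c=blob(T,k,(229,284,256,296),'t');r=cv2.minAreaRect(c);print('strip',r);P=plane('top',[r[0]],95);print(f(P),f(plane('top',cv2.boxPoints(r),95)))
# socket ring
c=blob(T,(g>165).astype(np.uint8),(340,250,378,288),'t');e=cv2.fitEllipse(c);print('sock top',e,f(plane('top',[e[0]],60)))
g2=cv2.cvtColor(S,6)
c=blob(S,(g2>150).astype(np.uint8),(350,225,384,246),'s');e=cv2.fitEllipse(c);print('sock side',e,f(plane('side',[e[0]],60)))
print('slot side',f(plane('side',[s(472,108),s(522,80),s(476,106),s(516,83)],55)))
print('slot top',f(plane('top',[t(544,84),t(609,84),t(576,79),t(576,93)],55)))
print('slide side top ends',f(plane('side',[s(362,220),s(410,183)],95)))
print('slide top ends',f(plane('top',[t(302,151),t(361,142)],95)))
# cap
print('cap disc',f(plane('top',[t(177,140)],68+11+5-0)),f(plane('side',[s(231,318)],84)))
print('stand ring',f(plane('top',[t(202,141)],40)))
print('cap side top corners',f(plane('side',[s(200,303),s(245,297),s(264,343),s(219,350)],84)))
E
```

```text
house px ((338.5, 268.5), (35.0, 75.0), 90.0)
house corners z12 [[570.8, 133.6, 12.0], [572.7, -68.4, 12.0], [479.0, -68.0, 12.0], [476.7, 132.3, 12.0]]
rack px ((245.01394653320312, 289.10687255859375), (23.75529670715332, 41.647216796875), 82.56858825683594)
[[490.6, 343.3, 10.0], [506.1, 232.2, 10.0], [443.3, 222.5, 10.0], [427.9, 332.8, 10.0]]
strip ((240.0, 288.5), (1.0, 4.0), 90.0)
[[468.0, 280.8, 95.0]] [[469.2, 285.9, 95.0], [469.3, 275.8, 95.0], [466.8, 275.8, 95.0], [466.7, 285.8, 95.0]]
sock top ((369.5, 268.5), (0.0, 1.0), 0.0) [[523.0, -46.0, 60.0]]
sock side ((365.7782287597656, 233.46380615234375), (13.026728630065918, 32.98225784301758), 80.47549438476562) [[526.2, -18.1, 60.0]]
slot side [[525.0, 104.9, 55.0], [519.2, 52.1, 55.0], [524.4, 101.0, 55.0], [520.2, 58.1, 55.0]]
slot top [[523.8, 104.9, 55.0], [524.4, 48.7, 55.0], [528.5, 77.2, 55.0], [516.4, 77.1, 55.0]]
slide side top ends [[465.0, 307.9, 95.0], [466.2, 259.9, 95.0]]
slide top ends [[464.0, 304.9, 95.0], [472.0, 255.9, 95.0]]
cap disc [[472.2, 413.1, 84.0]] [[474.1, 410.5, 84.0]]
stand ring [[471.9, 404.0, 40.0]]
cap side top corners [[496.1, 409.8, 84.0], [480.4, 391.6, 84.0], [446.4, 417.2, 84.0], [461.2, 435.3, 84.0]]
```

```bash
cat >> h.py <<'E'
def go(x,y,z,deg=None):
    s=sense();r=R.from_quat(np.roll(s['ee_rot'],-1));d=np.array([x,y,z])-s['eef_pos'];X=r.as_matrix()[:,0];a=np.degrees(np.arctan2(X[1],X[0]))
    print('t',round(s['time_s'],2),'tcp',np.round(s['eef_pos'],1),'xang',round(a,2),'tilt',np.round(np.degrees(np.arccos(-r.as_matrix()[2,2])),2),'F',np.round(s['force'],1),'M',np.round(s['wrist_torque'],2),'w',round(s['grip_width']*85.4,1),'gf',round(s['grip_force'],1),'j6',round(s['joints'][5],2))
    print('shift m',np.round(r.inv().apply(d)/1000,4),'norm',round(np.linalg.norm(d)),'rz',None if deg is None else round(np.radians(-(deg-a)),4))
E
J="python3 -m jog"
$J '[[0.0315,-0.0365,0,0,0,0,0.045],[0.0315,-0.0365,0,0,0,0,0.045],[0.0315,-0.0365,0,0,0,0,0.045],[0.0315,-0.0365,0,0,0,0,0.045],[0.0315,-0.0365,0,0,0,0,0.045]]'
$J '[[0.0315,-0.0365,0,0,0,0,0.045],[0.0315,-0.0365,0,0,0,0,0.045],[0.0315,-0.0365,0,0,0,0,0.045],[0.0315,-0.0365,0,0,0,0,0.045],[0.0315,-0.0365,0,0,0,0,0.045]]'
$J '[[0.0315,-0.0365,0,0,0,0,0.045],[0.0315,-0.0365,0,0,0,0,0.045],[0.0315,-0.0365,0,0,0,0,0.045],[0.0315,-0.0365,0,0,0,0,0.045],[0.0315,-0.0365,0,0,0,0,0.045]]'
$J '[[0,0,0,0,0,-0.149,0.045],[0,0,0,0,0,-0.149,0.045],[0,0,0,0,0,-0.149,0.045],[0,0,0,0,0,-0.149,0.045],[0,0,0,0,0,-0.149,0.045]]'
$J '[[0,0,0,0,0,-0.149,0.045],[0,0,0,0,0,-0.149,0.045],[0,0,0,0,0,-0.149,0.045],[0,0,0,0,0,-0.149,0.045],[0,0,0,0,0,0,0.045]]'
python3 -c "
from h import *
go(467,282,130,97.5)"
```

```text
time_s: 0.6
eef_pos: [269.2, -262.1, 242.1]
ee_rot: [-0.0, 0.984, 0.181, 0.0]
force: [1.6, -0.5, 0.0]
grip_width: 0.525
grip_force: 0.0
time_s: 1.1
eef_pos: [351.4, -35.5, 242.4]
ee_rot: [0.0, 0.984, 0.181, 0.0]
force: [1.4, -0.5, 0.4]
grip_width: 0.524
grip_force: 0.0
time_s: 1.6
eef_pos: [433.7, 191.4, 242.1]
ee_rot: [0.0, 0.983, 0.181, -0.0]
force: [0.1, -1.0, 0.4]
grip_width: 0.527
grip_force: 0.0
time_s: 2.1
eef_pos: [433.4, 189.2, 242.0]
ee_rot: [-0.0, 0.849, 0.529, -0.0]
force: [0.1, -0.0, 0.8]
grip_width: 0.529
grip_force: 0.0
time_s: 2.6
eef_pos: [433.4, 189.1, 242.0]
ee_rot: [-0.0, 0.658, 0.753, -0.0]
force: [-0.4, -0.8, -0.2]
grip_width: 0.531
grip_force: 0.0
t 2.6 tcp [433.4 189.1 242. ] xang 97.75 tilt 0.04 F [-0.4 -0.8 -0.2] M [ 0.02  0.01 -0.05] w 45.3 gf 0.0 j6 0.03
shift m [0.0875 0.0459 0.112 ] norm 149 rz 0.0044
```

```bash
J="python3 -m jog"
$J '[[0.022,0.0115,0.028,0,0,0,0.045],[0.022,0.0115,0.028,0,0,0,0.045],[0.022,0.0115,0.028,0,0,0,0.045],[0.0215,0.0114,0.028,0,0,0,0.045],[0,0,0.019,0,0,0,0.045]]'
$J '[[0,0,0.019,0,0,0,0.045],[0,0,0.018,0,0,0,0.045],[0,0,0,0,0,0,0.045]]'
python3 -c "
from h import *
go(467,282,74,97.5)
a=eyes.capture('side')[225:345,240:400];b=eyes.capture('top')[250:320,200:300]
cv2.imwrite('pics/g1.png',np.vstack([cv2.resize(a,(480,360),interpolation=2),cv2.resize(b,(480,240*7//5//7*5),interpolation=2)])[:,:,::-1])"
```

```text
time_s: 3.1
eef_pos: [467.1, 283.7, 109.0]
ee_rot: [-0.001, 0.659, 0.752, -0.001]
force: [-0.2, -1.7, -0.8]
grip_width: 0.527
grip_force: 0.0
time_s: 3.4
eef_pos: [466.1, 281.5, 72.1]
ee_rot: [-0.001, 0.66, 0.752, -0.002]
force: [-0.2, -1.0, -0.0]
grip_width: 0.529
grip_force: 0.0
t 3.4 tcp [466.1 281.5  72.1] xang 97.46 tilt 0.27 F [-0.2 -1.  -0. ] M [ 0.01  0.05 -0.02] w 45.2 gf 0.0 j6 0.2
shift m [ 0.0003  0.001  -0.0019] norm 2 rz -0.0006
```

View pics/g1.png

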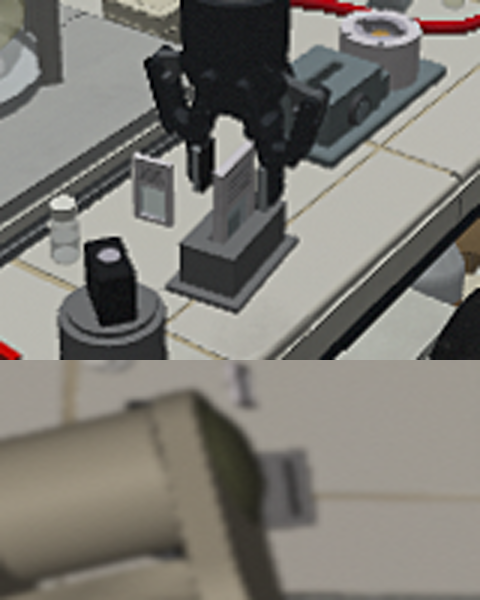

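The side crop shows the fingers straddling the slide, whose top edge is at about (235,160) in the crop. Next I close the gripper.

```bash
J="python3 -m jog"
$J '[[0,0,0,0,0,0,0.02],[0,0,0,0,0,0,0.0],[0,0,0,0,0,0,0.0],[0,0,0,0,0,0,0.0],[0,0,0,0,0,0,0.0]]' 40
python3 -c "
from h import *
go(467,282,130,97.5)"
$J '[[0,0,-0.01,0,0,0,0.0],[0,0,-0.02,0,0,0,0.0],[0,0,-0.025,0,0,0,0.0],[0,0,-0.03,0,0,0,0.0],[0,0,0,0,0,0,0.0]]' 40
python3 -c "
from h import *
go(522.5,78,158,91)
a=eyes.capture('side')
cv2.imwrite('pics/g2.png',cv2.resize(a[150:345,240:400],(640,780)[:2],interpolation=2)[:,:,::-1][:600])"
```

```text
time_s: 4.0
eef_pos: [467.8, 282.1, 75.1]
ee_rot: [0.0, 0.658, 0.753, 0.001]
force: [-0.6, 0.0, 6.3]
grip_width: 0.088
grip_force: 40.8
t 4.0 tcp [467.8 282.1  75.1] xang 97.66 tilt 0.08 F [-0.6  0.   6.3] M [-0.06  0.16 -0.02] w 7.5 gf 40.8 j6 0.19
shift m [-0.     -0.0007 -0.0549] norm 55 rz 0.0029
time_s: 4.5
eef_pos: [468.8, 282.6, 163.5]
ee_rot: [0.002, 0.658, 0.753, 0.003]
force: [-0.3, -0.0, -0.5]
grip_width: 0.09
grip_force: 39.9
t 4.5 tcp [468.8 282.6 163.5] xang 97.68 tilt 0.4 F [-0.3 -0.  -0.5] M [ 0.01 -0.01  0.02] w 7.7 gf 39.9 j6 0.19
shift m [-0.2099  0.0258  0.0054] norm 212 rz 0.1166
```

View pics/g2.png

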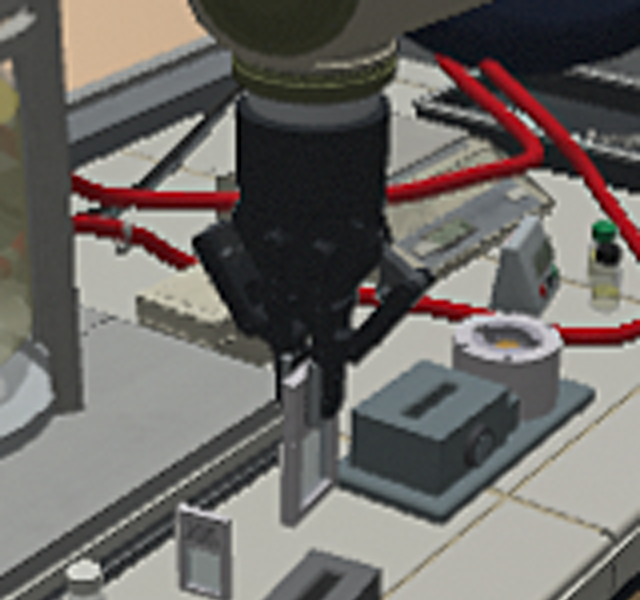

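```bash
python3 - <<'E'
from h import *
th=np.radians(97.68-90);ex=np.array([np.cos(th),np.sin(th),0]);ey=np.array([-np.sin(th),np.cos(th),0]);c=np.array([468.8,282.6,98.5])
P=[c+a*4*ex+b*25*ey+[0,0,h] for h in(0,85) for a,b in((1,1),(-1,1),(-1,-1))]
print('pred crop',np.round((proj('side',P)-[240,150]+.5)*4,0).tolist())
s=lambda x,y:((x+.5)/4-.5+240,(y+.5)/4-.5+150)
print('sock axis side z60',np.round(plane('side',[s(507,340)],60),1))
# block top corners z55, slot ends
print(np.round(plane('side',[s(352,416),s(425,360),s(520,393),s(458,450),s(400,413),s(410,419),s(449,383),s(459,388)],55),1))
t=lambda x,y:((x+.5)/3-.5+130,(y+.5)/3-.5+240)
print('sock top',np.round(plane('top',[t(686,87)],60),1))
E
```

```text
pred crop [[280.0, 527.0], [293.0, 531.0], [338.0, 487.0], [279.0, 384.0], [293.0, 388.0], [339.0, 348.0]]
sock axis side z60 [[521.5 -13.2  60. ]]
[[550.2 124.7  55. ]
 [554.7  34.9  55. ]
 [481.5  36.8  55. ]
 [474.8 121.   55. ]
 [528.4 103.8  55. ]
 [519.2 106.5  55. ]
 [525.   52.4  55. ]
 [516.2  54.3  55. ]]
sock top [[522.3 -17.4  60. ]]
```

```bash
python3 - <<'E'
import cv2,numpy as np
b=cv2.imread('pics/side0.png')[222:286,318:398];b2=cv2.imread('pics/top0.png')[248:292,298:382]
k=np.vstack([cv2.resize(b,None,fx=8,fy=8,interpolation=2)[:,:640][:400],])
cv2.imwrite('pics/hs.png',k)
E
```

```text
(no output)
```

View pics/hs.png

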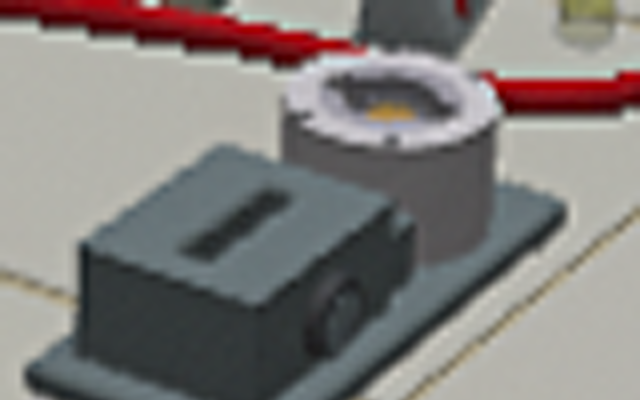

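```bash
python3 - <<'E'
from h import *
s=lambda x,y:((x+.5)/8-.5+318,(y+.5)/8-.5+222)
Q=plane('side',[s(180,252),s(198,262),s(293,195),s(268,188)],55);print(np.round(Q,1),Q.mean(0))
B=plane('side',[s(80,243),s(222,145),s(403,208),s(262,303)],55);print(np.round(B,1),B.mean(0))
print('ring',plane('side',[s(391,99)],60),'foot corner',plane('side',[s(567,213),s(28,372)],10))
g=cv2.cvtColor(cv2.imread('pics/top0.png'),6)
for v in range(262,276): print(g[v,308:340].tolist())
E
```

```text
[[527.  104.   55. ]
 [519.  105.9  55. ]
 [518.6  51.4  55. ]
 [527.5  52.2  55. ]] [523.00653514  78.37368455  55.        ]
[[555.3 117.7  55. ]
 [555.7  36.1  55. ]
 [485.8  38.   55. ]
 [489.2 115.6  55. ]] [521.49695936  76.84623712  55.        ]
ring [[523.40177908 -16.78211499  60.        ]] foot corner [[479.50329276 -64.7794831   10.        ]
 [566.20290621 129.80247737  10.        ]]
[90, 90, 90, 90, 90, 90, 89, 89, 89, 89, 89, 88, 88, 89, 90, 89, 88, 89, 89, 90, 90, 88, 90, 91, 90, 90, 91, 90, 90, 90, 84, 72]
[90, 89, 90, 90, 90, 89, 90, 90, 88, 90, 89, 88, 88, 88, 89, 87, 89, 89, 89, 90, 89, 90, 89, 89, 89, 90, 89, 90, 90, 89, 83, 71]
[90, 91, 89, 89, 89, 89, 88, 89, 88, 89, 88, 87, 88, 88, 87, 88, 87, 88, 88, 88, 88, 89, 89, 88, 90, 91, 89, 91, 90, 89, 83, 71]
[89, 90, 89, 85, 82, 82, 83, 83, 82, 82, 82, 81, 81, 84, 82, 82, 83, 82, 82, 83, 83, 83, 84, 83, 85, 89, 91, 89, 90, 90, 83, 71]
[90, 90, 85, 79, 73, 74, 73, 73, 74, 73, 74, 74, 73, 73, 74, 75, 74, 73, 74, 73, 74, 75, 73, 76, 79, 86, 90, 90, 91, 89, 83, 72]
[91, 90, 85, 74, 70, 72, 73, 74, 74, 74, 74, 75, 75, 76, 7
[... 402 characters left out ...]
90, 88, 90, 89, 90, 86, 83, 85, 89, 91, 90, 90, 83, 73]
[89, 89, 88, 85, 85, 86, 88, 89, 87, 88, 89, 88, 87, 89, 87, 88, 88, 89, 88, 88, 89, 89, 90, 88, 86, 88, 90, 89, 90, 90, 82, 70]
[90, 89, 90, 89, 88, 88, 89, 90, 89, 89, 89, 89, 89, 90, 89, 87, 88, 89, 87, 90, 89, 89, 89, 89, 89, 90, 90, 90, 90, 89, 83, 70]
[89, 88, 90, 91, 89, 89, 90, 89, 89, 87, 89, 90, 90, 88, 88, 89, 88, 89, 90, 89, 90, 90, 90, 89, 89, 90, 91, 90, 91, 90, 83, 71]
[90, 91, 91, 90, 91, 90, 90, 90, 89, 90, 91, 91, 90, 90, 89, 89, 89, 89, 90, 88, 91, 90, 89, 89, 90, 90, 90, 90, 91, 90, 82, 71]
[91, 90, 91, 90, 91, 90, 90, 88, 89, 91, 90, 90, 89, 90, 89, 89, 89, 90, 90, 90, 90, 90, 89, 90, 89, 90, 90, 90, 91, 89, 82, 70]
```

```bash
J="python3 -m jog"
$J '[[0,0,0,0,0,0.125,0.0],[0,0,0,0,0,0,0]]'
python3 -c "
from h import *
go(523,79,158,90.4)"
```

```text
time_s: 4.75
eef_pos: [466.9, 281.8, 158.5]
ee_rot: [-0.0, 0.704, 0.71, -0.001]
force: [0.1, 0.8, 0.1]
grip_width: 0.087
grip_force: 39.9
t 4.75 tcp [466.9 281.8 158.5] xang 90.44 tilt 0.1 F [0.1 0.8 0.1] M [ 0.02 -0.02  0.02] w 7.4 gf 39.9 j6 0.32
shift m [-0.2032  0.0546  0.0005] norm 210 rz 0.0007
```

```bash
J="python3 -m jog"
$J '[[-0.0405,0.011,0,0,0,0,0.0],[-0.0405,0.011,0,0,0,0,0.0],[-0.0405,0.011,0,0,0,0,0.0],[-0.0405,0.011,0,0,0,0,0.0],[-0.0405,0.011,0,0,0,0,0.0]]'
$J '[[0,0,0.015,0,0,0,0],[0,0,0.008,0,0,0,0],[0,0,0,0,0,0,0]]'
python3 -c "
from h import *
go(523,79,123,90.4)
a=eyes.capture('side')
cv2.imwrite('pics/g3.png',cv2.resize(a[180:280,310:410],(600,600),interpolation=2)[:,:,::-1])"
```

```text
time_s: 5.25
eef_pos: [524.0, 78.4, 158.7]
ee_rot: [-0.0, 0.703, 0.711, -0.0]
force: [0.9, 1.0, -0.3]
grip_width: 0.088
grip_force: 39.8
time_s: 5.55
eef_pos: [523.2, 80.4, 134.8]
ee_rot: [-0.001, 0.703, 0.711, -0.001]
force: [0.3, 0.0, -0.5]
grip_width: 0.087
grip_force: 39.8
t 5.55 tcp [523.2  80.4 134.8] xang 90.63 tilt 0.2 F [ 0.3  0.  -0.5] M [ 0.06 -0.01  0.02] w 7.4 gf 39.8 j6 -0.08
shift m [-0.0014 -0.0002  0.0118] norm 12 rz 0.004
```

View pics/g3.png

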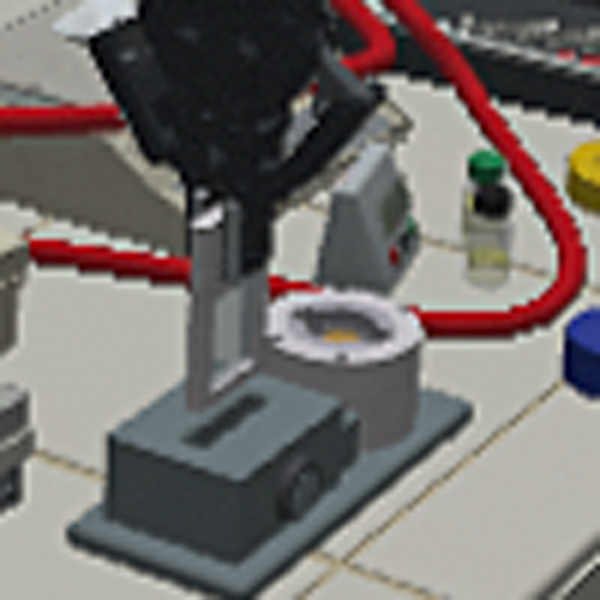

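```bash
python3 - <<'E'
from h import *
f=lambda P:np.round((proj('side',P)-[310,180]+.5)*6,0).tolist()
c=np.array([523.2,80.4,69.8])
print('slide pred',f([c+[a*4,b*25,0] for a,b in((1,1),(-1,1),(-1,-1))]))
print('slot pred at z55',f([[523+a*5.5,78+b*26.5,55] for a,b in((1,1),(-1,1),(-1,-1),(1,-1))]))
s=lambda x,y:((x+.5)/6-.5+310,(y+.5)/6-.5+180)
print('seen slide',plane('side',[s(187,405),s(207,411),s(262,371)],69.8))
print('seen slot',plane('side',[s(184,439),s(200,446),s(268,398),s(252,393)],55))
E
```

```text
slide pred [[182.0, 411.0], [198.0, 417.0], [263.0, 371.0]]
slot pred at z55 [[180.0, 441.0], [202.0, 449.0], [270.0, 399.0], [248.0, 392.0]]
seen slide [[528.094591    99.87539141  69.8       ]
 [518.5888128   99.28077499  69.8       ]
 [519.22627798  55.92094455  69.8       ]]
seen slot [[527.46836915 102.35444862  55.        ]
 [518.84738568 103.35921192  55.        ]
 [518.50029414  51.22748313  55.        ]
 [526.40971087  51.49329457  55.        ]]
```

```bash
J="python3 -m jog"
$J '[[0,0,0.006,0,0,0,0],[0,0,0.006,0,0,0,0],[0,0,0.005,0,0,0,0],[0,0,0.004,0,0,0,0],[0,0,0,0,0,0,0]]'
python3 -c "
from h import *
go(523,79,80,90.2)"
```

```text
time_s: 6.1
eef_pos: [523.9, 80.1, 114.7]
ee_rot: [-0.0, 0.704, 0.71, -0.0]
force: [-0.4, 0.2, 1.0]
grip_width: 0.087
grip_force: 39.8
t 6.1 tcp [523.9  80.1 114.7] xang 90.53 tilt 0.06 F [-0.4  0.2  1. ] M [-0.05  0.02  0.03] w 7.4 gf 39.8 j6 -0.08
shift m [-0.0011 -0.0008  0.0347] norm 35 rz 0.0057
```

Bottom edge is at z≈50, inside the slot with no resistance, so I keep going down.

```bash
J="python3 -m jog"
$J '[[0,0,0.008,0,0,0,0],[0,0,0.008,0,0,0,0],[0,0,0.006,0,0,0,0],[0,0,0,0,0,0,0]]'
$J '[[0,0,0.005,0,0,0,0],[0,0,0.004,0,0,0,0],[0,0,0.003,0,0,0,0],[0,0,0,0,0,0,0]]'
python3 -c "
from h import *
go(523,79,80,90.2)"
```

```text
time_s: 6.5
eef_pos: [523.7, 80.0, 92.2]
ee_rot: [-0.001, 0.704, 0.71, -0.001]
force: [0.8, 0.5, -0.7]
grip_width: 0.083
grip_force: 39.8
time_s: 6.9
eef_pos: [524.0, 80.0, 80.9]
ee_rot: [-0.0, 0.704, 0.71, -0.0]
force: [0.2, -0.3, -1.1]
grip_width: 0.087
grip_force: 39.8
t 6.9 tcp [524.   80.   80.9] xang 90.52 tilt 0.04 F [ 0.2 -0.3 -1.1] M [ 0.01  0.   -0.02] w 7.4 gf 39.8 j6 -0.08
shift m [-0.001  -0.001   0.0009] norm 2 rz 0.0055
```

```bash
J="python3 -m jog"
$J '[[0,0,0.002,0,0,0,0],[0,0,0.002,0,0,0,0],[0,0,0,0,0,0,0]]'
$J '[[0,0,0,0,0,0,0.02],[0,0,0,0,0,0,0.035],[0,0,0,0,0,0,0.035],[0,0,-0.01,0,0,0,0.035],[0,0,-0.03,0,0,0,0.045]]'
$J '[[0,0,-0.05,0,0,0,0.045],[0,0,-0.05,0,0,0,0.045],[0,0,0,0,0,0,0.045]]'
python3 -c "
from h import *
go(472.5,412,200,143)
a=eyes.capture('side')
cv2.imwrite('pics/g4.png',cv2.resize(a[200:350,250:400],(600,600),interpolation=2)[:,:,::-1])"
```

```text
time_s: 7.2
eef_pos: [524.9, 80.0, 80.0]
ee_rot: [0.001, 0.704, 0.71, 0.001]
force: [-8.1, -0.8, 24.5]
grip_width: 0.084
grip_force: 43.7
time_s: 7.7
eef_pos: [522.9, 80.0, 116.1]
ee_rot: [-0.002, 0.704, 0.71, -0.002]
force: [-0.3, 0.2, 0.7]
grip_width: 0.525
grip_force: 0.0
time_s: 8.0
eef_pos: [526.6, 79.9, 224.5]
ee_rot: [0.005, 0.704, 0.71, 0.004]
force: [0.4, -0.3, -0.5]
grip_width: 0.528
grip_force: 0.0
t 8.0 tcp [526.6  79.9 224.5] xang 90.53 tilt 0.72 F [ 0.4 -0.3 -0.5] M [-0.02  0.06 -0.01] w 45.1 gf 0.0 j6 -0.08
shift m [ 0.3326 -0.0513  0.0235] norm 337 rz -0.9158
```

View pics/g4.png

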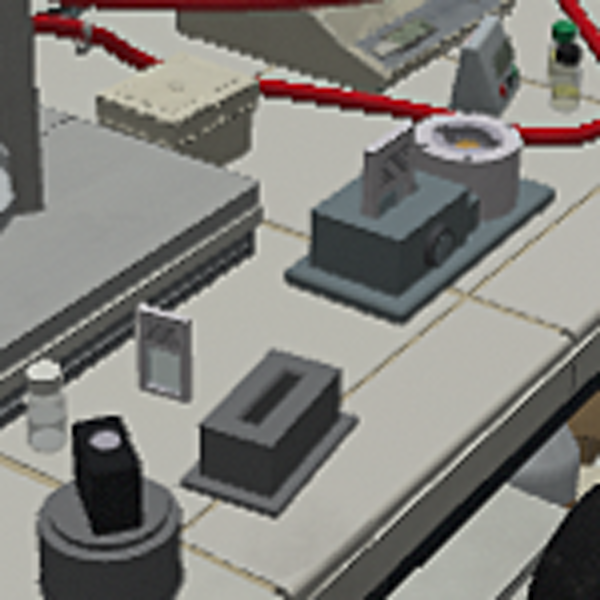

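The side view shows the slide fully down in the slot near (390,170), with the rack empty. Now the cap.

```bash
J="python3 -m jog"
$J '[[0,0,0,0,0,-0.149,0.055],[0,0,0,0,0,-0.149,0.055],[0,0,0,0,0,-0.149,0.055],[0,0,0,0,0,-0.149,0.055],[0,0,0,0,0,-0.149,0.055]]'
$J '[[0,0,0,0,0,-0.149,0.055],[0,0,0,0,0,0,0.055]]'
python3 - <<'E'
from h import *
go(472.5,412,140,143)
g=cv2.cvtColor(cv2.imread('pics/side0.png'),6);m=(g<45).astype(np.uint8);k=np.zeros_like(m);k[300:338,262:292]=m[300:338,262:292]
s=lambda x,y:((x+.5)/4-.5+250,(y+.5)/4-.5+200)
P=plane('side',[s(72,424),s(119,416),s(139,455),s(88,463)],84);print(np.round(P,1),P.mean(0))
for a,b in((0,3),(1,2),(0,1),(3,2)):
    d=P[b]-P[a];print(np.degrees(np.arctan2(d[1],d[0])),np.linalg.norm(d))
T=cv2.cvtColor(cv2.imread('pics/top0.png'),6);print(T[270:304,178:214:1].tolist() if 0 else '')
k=np.zeros_like(T);k[270:304,176:214]=(T[270:304,176:214]<45)*255
c=max(cv2.findContours(k,0,2)[0],key=cv2.contourArea);r=cv2.minAreaRect(c);b=cv2.boxPoints(r);print(r);Q=plane('top',b,84);print(np.round(Q,1))
for i in range(2):
    d=Q[i+1]-Q[i];print(np.degrees(np.arctan2(d[1],d[0])),np.linalg.norm(d))
E
```

```text
time_s: 8.55
eef_pos: [523.7, 80.0, 216.3]
ee_rot: [-0.001, 0.394, 0.919, -0.0]
force: [0.8, 0.5, -0.2]
grip_width: 0.646
grip_force: 0.0
time_s: 8.75
eef_pos: [523.8, 80.0, 216.4]
ee_rot: [-0.001, 0.327, 0.945, -0.0]
force: [-0.6, -0.2, 0.5]
grip_width: 0.645
grip_force: 0.0
t 8.75 tcp [523.8  80.  216.4] xang 141.81 tilt 0.11 F [-0.6 -0.2  0.5] M [-0.01 -0.02  0.  ] w 55.1 gf 0.0 j6 -0.97
shift m [0.2454 0.2293 0.0765] norm 345 rz -0.0208
[[496.2 410.7  84. ]
 [481.8 391.7  84. ]
 [453.  411.1  84. ]
 [468.7 430.6  84. ]] [474.94035374 411.04571918  84.        ]
144.13132797384583 33.88721275157447
146.0350330932824 34.70721591443371
-127.13342799822927 23.84086171274093
-128.9086976587553 25.02323503471439

((190.7000274658203, 286.4000549316406), (11.600000381469727, 18.600000381469727), 36.869895935058594)
[[461.9 433.3  84. ]
 [499.6 406.7  84. ]
 [482.3 382.4  84. ]
 [444.7 409.1  84. ]]
-35.21256293030333 46.19562433755572
-125.5143806930368 29.852082332062203
```

```bash
J="python3 -m jog"
$J '[[0.0307,0.0286,0.009,0,0,0,0.055],[0.0307,0.0286,0.009,0,0,0,0.055],[0.0307,0.0286,0.009,0,0,0,0.055],[0.0307,0.0286,0.009,0,0,0,0.055],[0.0307,0.0286,0.009,0,0,0,0.055]]'
$J '[[0.0307,0.0286,0.009,0,0,0,0.055],[0.0307,0.0286,0.009,0,0,0,0.055],[0.0307,0.0286,0.009,0,0,0,0.055],[0,0,0,0,0,-0.046,0.055],[0,0,0,0,0,0,0.055]]'
python3 - <<'E'
from h import *
go(473,410.5,61,144.5)
E
```

```text
time_s: 9.25
eef_pos: [491.4, 288.9, 171.4]
ee_rot: [-0.0, 0.33, 0.944, -0.0]
force: [0.4, -0.7, -0.7]
grip_width: 0.644
grip_force: 0.0
time_s: 9.75
eef_pos: [472.2, 412.3, 144.1]
ee_rot: [-0.001, 0.307, 0.952, -0.001]
force: [0.6, -0.5, -0.4]
grip_width: 0.642
grip_force: 0.0
t 9.75 tcp [472.2 412.3 144.1] xang 144.28 tilt 0.11 F [ 0.6 -0.5 -0.4] M [-0.05 -0.01  0.03] w 54.8 gf 0.0 j6 -0.42
shift m [-0.0018 -0.0009  0.0831] norm 83 rz -0.0038
```

```bash
J="python3 -m jog"
$J '[[-0.001,0,0.03,0,0,0,0.055],[0,0,0.03,0,0,0,0.055],[0,0,0.014,0,0,0,0.055],[0,0,0.007,0,0,0,0.055],[0,0,0,0,0,0,0.055]]'
python3 - <<'E'
from h import *
go(473,410.5,61,144.5)
E
$J '[[0,0,0,0,0,0,0.035],[0,0,0,0,0,0,0.02],[0,0,0,0,0,0,0.0],[0,0,0,0,0,0,0.0],[0,0,0,0,0,0,0.0]]' 60
python3 - <<'E'
from h import *
go(473,410.5,61,144.5)
E
```

```text
time_s: 10.25
eef_pos: [474.1, 410.8, 64.3]
ee_rot: [-0.0, 0.307, 0.952, -0.0]
force: [-0.6, 0.4, 0.8]
grip_width: 0.645
grip_force: 0.0
t 10.25 tcp [474.1 410.8  64.3] xang 144.27 tilt 0.02 F [-0.6  0.4  0.8] M [-0.    0.03 -0.  ] w 55.1 gf 0.0 j6 -0.42
shift m [ 0.0007 -0.0009  0.0033] norm 3 rz -0.004
time_s: 10.75
eef_pos: [474.5, 411.5, 65.8]
ee_rot: [0.001, 0.306, 0.952, 0.001]
force: [-0.2, 0.4, 6.1]
grip_width: 0.295
grip_force: 60.0
t 10.75 tcp [474.5 411.5  65.8] xang 144.37 tilt 0.15 F [-0.2  0.4  6.1] M [-0.15  0.12 -0.04] w 25.2 gf 60.0 j6 -0.42
shift m [ 0.0006 -0.0017  0.0048] norm 5 rz -0.0023
```

```bash
J="python3 -m jog"
$J '[[0,0,-0.01,0,0,0,0],[0,0,-0.03,0,0,0,0],[0,0,-0.05,0,0,0,0],[0,0,-0.03,0,0,0,0],[0,0,0,0,0,-0.1,0]]' 100
$J '[[0,0,0,0,0,-0.13,0],[0,0,0,0,0,-0.13,0],[0,0,0,0,0,-0.13,0],[0,0,0,0,0,-0.13,0],[0,0,0,0,0,0,0]]' 
python3 - <<'E'
from h import *
go(523,-17,185,180)
E
```

```text
time_s: 11.25
eef_pos: [475.2, 412.1, 190.1]
ee_rot: [0.003, 0.257, 0.966, 0.003]
force: [0.1, -0.5, -1.8]
grip_width: 0.288
grip_force: 98.3
time_s: 11.75
eef_pos: [473.7, 411.1, 184.7]
ee_rot: [-0.0, 0.0, 1.0, -0.0]
force: [0.1, -0.4, -0.5]
grip_width: 0.287
grip_force: 98.2
t 11.75 tcp [473.7 411.1 184.7] xang 179.96 tilt 0.0 F [ 0.1 -0.4 -0.5] M [0.03 0.02 0.  ] w 24.5 gf 98.2 j6 -1.04
shift m [-4.960e-02 -4.281e-01 -3.000e-04] norm 431 rz -0.0007
```

```bash
J="python3 -m jog"
$J '[[-0.005,-0.0428,0,0,0,0,0],[-0.005,-0.0428,0,0,0,0,0],[-0.005,-0.0428,0,0,0,0,0],[-0.005,-0.0428,0,0,0,0,0],[-0.005,-0.0428,0,0,0,0,0]]'
$J '[[-0.005,-0.0428,0,0,0,0,0],[-0.005,-0.0428,0,0,0,0,0],[-0.005,-0.0428,0,0,0,0,0],[-0.005,-0.0428,0,0,0,0,0],[-0.005,-0.0428,0,0,0,0,0]]'
$J '[[0,0,0.025,0,0,0,0],[0,0,0.025,0,0,0,0],[0,0,0,0,0,0,0],[0,0,0,0,0,0,0]]'
python3 - <<'E'
from h import *
go(523,-17,135,180)
a=eyes.capture('side');cv2.imwrite('pics/full5.png',a[:,:,::-1])
cv2.imwrite('pics/g5.png',cv2.resize(a[170:270,320:420],(600,600),interpolation=2)[:,:,::-1])
E
```

```text
time_s: 12.25
eef_pos: [498.3, 195.5, 184.7]
ee_rot: [0.0, 0.003, 1.0, 0.0]
force: [0.9, 0.1, -1.5]
grip_width: 0.285
grip_force: 98.5
time_s: 12.75
eef_pos: [522.9, -18.7, 184.8]
ee_rot: [0.0, 0.003, 1.0, -0.0]
force: [1.0, 0.4, -0.6]
grip_width: 0.286
grip_force: 98.5
time_s: 13.15
eef_pos: [523.3, -16.8, 135.1]
ee_rot: [0.0, 0.002, 1.0, -0.0]
force: [-1.1, -0.7, -0.3]
grip_width: 0.288
grip_force: 98.5
t 13.15 tcp [523.3 -16.8 135.1] xang 179.8 tilt 0.01 F [-1.1 -0.7 -0.3] M [ 0.04 -0.02  0.02] w 24.6 gf 98.5 j6 -1.82
shift m [ 0.0003 -0.0002  0.0001] norm 0 rz -0.0035
```

View pics/g5.png

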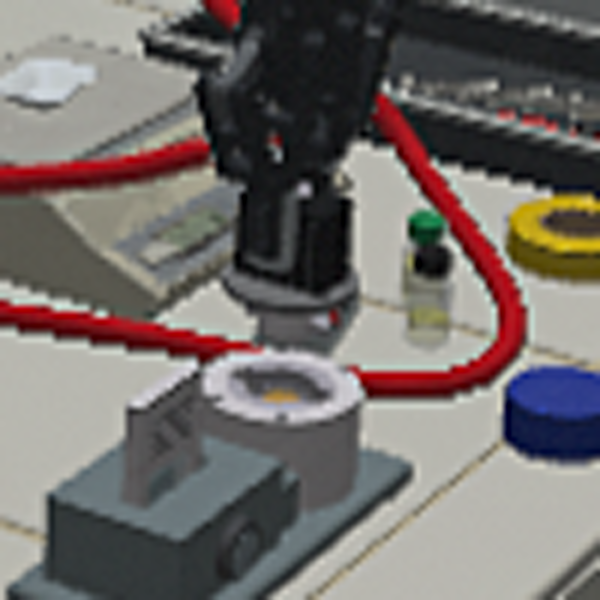

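```bash
python3 - <<'E'
from h import *
a=np.linspace(0,2*np.pi,181)
def box(c,r,z):
    p=(proj('side',np.c_[c[0]+r*np.cos(a),c[1]+r*np.sin(a),0*a+z])-[320,170]+.5)*6;return np.round(np.r_[p.min(0),p.max(0)])
c=(523.3,-16.8)
print('collar top',box(c,30,114.3),'under',box(c,30,109.3),'shank foot',box(c,13,85.3),'ring',box((523,-17),36,60),'hole',box((523,-17),15.5,60))
im=cv2.imread('pics/full5.png');g=cv2.cvtColor(im,6)
for v in (214,215,216,217,218,219,220): print(v,g[v,354:384].tolist())
for v in (223,224,225): print(v,im[v,358:380].tolist()if v==224 else g[v,358:380].tolist())
print('column',g[200:232,368].tolist())
c=np.argwhere(g[225:246,350:384]>150);print((c.min(0)+[225,350]),(c.max(0)+[225,350]))
E
```

```text
collar top [219. 247. 358. 305.] under [219. 257. 357. 316.] shank foot [255. 322. 315. 348.] ring [201. 351. 364. 425.] hole [248. 371. 318. 403.]
214 [83, 98, 77, 96, 107, 20, 13, 9, 34, 66, 75, 77, 77, 74, 55, 10, 20, 30, 14, 17, 17, 14, 11, 13, 89, 193, 188, 183, 182, 183]
215 [76, 62, 80, 127, 107, 70, 51, 37, 12, 20, 10, 28, 40, 37, 25, 12, 14, 30, 19, 18, 17, 19, 14, 24, 81, 151, 190, 184, 182, 183]
216 [72, 116, 106, 76, 111, 115, 114, 90, 59, 59, 36, 24, 16, 4, 22, 13, 17, 30, 15, 19, 17, 11, 8, 45, 91, 120, 194, 183, 183, 182]
217 [128, 204, 186, 55, 99, 110, 112, 113, 115, 114, 93, 74, 59, 40, 41, 14, 11, 27, 13, 9, 14, 35, 64, 86, 107, 110, 196, 186, 183, 181]
218 [192, 190, 185, 120, 38, 88, 102, 108, 111, 112, 113, 114, 113, 96, 93, 62, 54, 40, 16, 18, 44, 92, 120, 110, 92, 85, 188, 183, 186, 184]
219 [185, 184, 189, 184, 99, 51, 62, 91, 105, 104, 107, 109, 113, 114, 116, 117, 117, 95, 63, 61, 78, 115, 102, 67, 42, 81, 140, 159, 176, 174]
220 [183, 182, 184, 189, 187, 128, 91, 37, 53, 57, 75, 92, 103, 102, 104, 106, 107, 107, 108, 93, 76, 67, 41, 38, 70, 103, 157, 150, 139, 131]
223 [183, 183, 189, 197, 185, 81, 90, 94, 96, 96, 94, 92, 88, 97, 145, 172, 151, 63, 59, 89, 116, 197]
224 [[178, 185, 184], [176, 185, 184], [180, 188, 188], [179, 188, 188], [149, 154, 154], [76, 75, 76], [91, 88, 91], [94, 93, 94], [94, 92, 94], [93, 91, 93], [90, 89, 91], [90, 89, 91], [85, 84, 86], [78, 75, 79], [85, 83, 84], [122, 116, 117], [133, 126, 126], [55, 55, 51], [66, 65, 73], [101, 103, 98], [147, 154, 153], [181, 189, 191]]
225 [192, 189, 189, 189, 143, 71, 88, 91, 92, 92, 89, 88, 86, 77, 75, 67, 68, 78, 92, 136, 194, 186]
column [17, 38, 74, 78, 75, 75, 75, 75, 74, 72, 72, 72, 72, 69, 55, 25, 22, 41, 93, 116, 104, 40, 64, 94, 90, 89, 81, 86, 155, 208, 167, 133]
[225 350] [244 383]
```

The crop shows the cap about 25 mm above the ring, collar at x 222–360 and ring at x 200–361. By projection the cap is within ~2 mm of the axis, so I shift +1 mm in y and lower it while watching the forces.

```bash
J="python3 -m jog"
$J '[[0,0.001,0.008,0,0,0,0],[0,0,0.008,0,0,0,0],[0,0,0.006,0,0,0,0],[0,0,0.003,0,0,0,0],[0,0,0,0,0,0,0]]'
python3 -c "
from h import *
go(523,-16,85.5,180)"
$J '[[0,0,0.002,0,0,0,0],[0,0,0.002,0,0,0,0],[0,0,0,0,0,0,0]]'
python3 -c "
from h import *
go(523,-16,85.5,180)"
```

```text
time_s: 13.7
eef_pos: [522.9, -15.8, 108.8]
ee_rot: [-0.0, 0.001, 1.0, 0.0]
force: [-0.4, 0.7, -1.2]
grip_width: 0.289
grip_force: 98.5
t 13.7 tcp [522.9 -15.8 108.8] xang 179.89 tilt 0.05 F [-0.4  0.7 -1.2] M [-0.01 -0.01  0.03] w 24.6 gf 98.5 j6 -1.82
shift m [-0.0001 -0.0002  0.0233] norm 23 rz -0.0018
time_s: 14.0
eef_pos: [523.2, -16.0, 105.3]
ee_rot: [0.0, 0.001, 1.0, -0.0]
force: [0.4, -0.1, 0.6]
grip_width: 0.291
grip_force: 98.5
t 14.0 tcp [523.2 -16.  105.3] xang 179.9 tilt 0.03 F [ 0.4 -0.1  0.6] M [-0.1  -0.12  0.02] w 24.8 gf 98.5 j6 -1.82
shift m [0.0002 0.     0.0198] norm 20 rz -0.0018
```

```bash
J="python3 -m jog"
$J '[[0,0,0.002,0,0,0,0],[0,0,0.002,0,0,0,0],[0,0,0,0,0,0,0]]'
python3 -c "
from h import *
go(523,-16,85.5,180)"
$J '[[0,0,0.002,0,0,0,0],[0,0,0.002,0,0,0,0],[0,0,0,0,0,0,0]]'
python3 -c "
from h import *
go(523,-16,85.5,180)"
```

```text
time_s: 14.3
eef_pos: [523.4, -16.2, 101.2]
ee_rot: [0.0, 0.001, 1.0, -0.0]
force: [2.6, -1.5, -2.6]
grip_width: 0.289
grip_force: 98.3
t 14.3 tcp [523.4 -16.2 101.2] xang 179.9 tilt 0.06 F [ 2.6 -1.5 -2.6] M [-0.47 -0.52  0.03] w 24.7 gf 98.3 j6 -1.82
shift m [0.0004 0.0002 0.0157] norm 16 rz -0.0018
time_s: 14.6
eef_pos: [523.4, -16.2, 97.4]
ee_rot: [0.001, 0.001, 1.0, -0.0]
force: [2.6, -3.2, 0.2]
grip_width: 0.287
grip_force: 98.7
t 14.6 tcp [523.4 -16.2  97.4] xang 179.9 tilt 0.07 F [ 2.6 -3.2  0.2] M [-0.75 -0.59  0.03] w 24.5 gf 98.7 j6 -1.82
shift m [0.0004 0.0002 0.0119] norm 12 rz -0.0018
```

```bash
J="python3 -m jog"
$J '[[-0.0006,-0.0008,0.002,0,0,0,0],[0,0,0.002,0,0,0,0],[0,0,0,0,0,0,0]]'
python3 -c "
from h import *
go(523,-16,85.5,180)"
$J '[[0,0,0.002,0,0,0,0],[0,0,0.002,0,0,0,0],[0,0,0.002,0,0,0,0],[0,0,0,0,0,0,0]]'
python3 -c "
from h import *
go(523,-16,85.5,180)"
```

```text
time_s: 14.9
eef_pos: [523.6, -16.5, 93.0]
ee_rot: [-0.0, 0.001, 1.0, 0.0]
force: [2.1, 0.5, 2.5]
grip_width: 0.283
grip_force: 99.0
t 14.9 tcp [523.6 -16.5  93. ] xang 179.89 tilt 0.04 F [2.1 0.5 2.5] M [ 0.05 -0.39 -0.04] w 24.2 gf 99.0 j6 -1.82
shift m [0.0006 0.0005 0.0075] norm 8 rz -0.0019
time_s: 15.3
eef_pos: [523.6, -16.5, 87.1]
ee_rot: [-0.0, 0.001, 1.0, 0.0]
force: [1.3, 2.1, 4.3]
grip_width: 0.286
grip_force: 99.2
t 15.3 tcp [523.6 -16.5  87.1] xang 179.9 tilt 0.03 F [1.3 2.1 4.3] M [ 0.52 -0.26  0.03] w 24.4 gf 99.2 j6 -1.82
shift m [0.0006 0.0005 0.0016] norm 2 rz -0.0018
```

```bash
J="python3 -m jog"
$J '[[0,0,0.001,0,0,0,0],[0,0,0.001,0,0,0,0],[0,0,0,0,0,0,0]]'
python3 -c "
from h import *
go(523,-16,85.5,180)"
$J '[[0,0,0.001,0,0,0,0],[0,0,0,0,0,0,0]]'
python3 -c "
from h import *
go(523,-16,85.5,180)"
```

```text
time_s: 15.6
eef_pos: [523.6, -16.6, 85.9]
ee_rot: [0.0, 0.001, 1.0, 0.0]
force: [-2.5, 2.9, 11.5]
grip_width: 0.284
grip_force: 100.4
t 15.6 tcp [523.6 -16.6  85.9] xang 179.9 tilt 0.01 F [-2.5  2.9 11.5] M [0.68 0.25 0.01] w 24.2 gf 100.4 j6 -1.82
shift m [0.0006 0.0006 0.0004] norm 1 rz -0.0017
time_s: 15.8
eef_pos: [523.6, -16.5, 85.8]
ee_rot: [0.0, 0.001, 1.0, 0.0]
force: [-6.6, 3.3, 21.6]
grip_width: 0.29
grip_force: 101.8
t 15.8 tcp [523.6 -16.5  85.8] xang 179.91 tilt 0.02 F [-6.6  3.3 21.6] M [ 0.77  1.01 -0.01] w 24.7 gf 101.8 j6 -1.82
shift m [0.0006 0.0005 0.0003] norm 1 rz -0.0016
```

```bash
J="python3 -m jog"
$J '[[0,0.0003,0,0,0,0.12,0],[0,0,0,0,0,0.12,0],[0,0,0,0,0,0.12,0],[0,0,0,0,0,0,0]]' 118
python3 -c "
from h import *
go(523,-16,85.5,100)"
```

```text
time_s: 16.2
eef_pos: [524.1, -17.5, 85.9]
ee_rot: [0.001, 0.181, 0.983, -0.001]
force: [-5.3, -4.0, 18.9]
grip_width: 0.28
grip_force: 115.0
t 16.2 tcp [524.1 -17.5  85.9] xang 159.11 tilt 0.16 F [-5.3 -4.  18.9] M [-0.46  0.77 -0.03] w 23.9 gf 115.0 j6 -1.46
shift m [0.0016 0.001  0.0004] norm 2 rz 1.0316
```

```bash
J="python3 -m jog"
$J '[[0.0004,-0.0009,0,0,0,0.12,0],[0,-0.0003,0,0,0,0.12,0],[0,-0.0003,0,0,0,0.12,0],[0,0,0,0,0,0,0]]'
python3 -c "
from h import *
go(523,-16,85.5,100)"
```

```text
time_s: 16.6
eef_pos: [523.7, -18.1, 85.9]
ee_rot: [0.002, 0.355, 0.935, -0.0]
force: [-0.3, 1.1, 16.9]
grip_width: 0.281
grip_force: 114.9
t 16.6 tcp [523.7 -18.1  85.9] xang 138.47 tilt 0.2 F [-0.3  1.1 16.9] M [0.28 0.18 0.07] w 24.0 gf 114.9 j6 -1.1
shift m [0.0019 0.0011 0.0004] norm 2 rz 0.6714
```

```bash
J="python3 -m jog"
$J '[[0,-0.0003,0,0,0,0.12,0],[0,-0.0003,0,0,0,0.12,0],[0,-0.0003,0,0,0,0.12,0],[0,0,0,0,0,0,0]]'
python3 -c "
from h import *
go(523,-16,85.5,100)"
$J '[[0,-0.0003,0,0,0,0.12,0],[0,-0.0003,0,0,0,0.12,0],[0,0,0,0,0,0,0]]'
python3 -c "
from h import *
go(523,-16,85.5,100)"
```

```text
time_s: 17.0
eef_pos: [523.7, -18.2, 85.9]
ee_rot: [0.002, 0.516, 0.856, 0.001]
force: [4.1, 4.4, 15.5]
grip_width: 0.283
grip_force: 115.1
t 17.0 tcp [523.7 -18.2  85.9] xang 117.84 tilt 0.29 F [ 4.1  4.4 15.5] M [ 0.93 -0.52  0.12] w 24.2 gf 115.1 j6 -0.75
shift m [0.0023 0.0005 0.0004] norm 2 rz 0.3113
time_s: 17.3
eef_pos: [523.7, -18.3, 86.0]
ee_rot: [0.003, 0.615, 0.788, 0.002]
force: [6.5, 7.1, 13.1]
grip_width: 0.285
grip_force: 115.2
t 17.3 tcp [523.7 -18.3  86. ] xang 104.08 tilt 0.38 F [ 6.5  7.1 13.1] M [ 1.19 -1.13  0.12] w 24.4 gf 115.2 j6 -0.51
shift m [ 0.0024 -0.0001  0.0005] norm 2 rz 0.0713
```

```bash
J="python3 -m jog"
$J '[[0.0005,0.0008,0.0004,0,0,0.04,0],[0,0,0,0,0,0,0]]'
python3 -c "
from h import *
go(523,-16,85.5,100)"
$J '[[0,0,0,0,0,0.04,0],[0,0,0,0,0,0,0]]'
python3 -c "
from h import *
go(523,-16,85.5,100)"
```

```text
time_s: 17.5
eef_pos: [523.9, -18.1, 85.9]
ee_rot: [0.003, 0.63, 0.777, 0.001]
force: [2.6, 3.1, 17.5]
grip_width: 0.287
grip_force: 115.9
t 17.5 tcp [523.9 -18.1  85.9] xang 101.96 tilt 0.31 F [ 2.6  3.1 17.5] M [ 0.48 -0.21  0.2 ] w 24.5 gf 115.9 j6 -0.47
shift m [ 0.0023 -0.0005  0.0004] norm 2 rz 0.0341
time_s: 17.7
eef_pos: [523.9, -18.1, 85.9]
ee_rot: [0.003, 0.645, 0.764, 0.001]
force: [3.6, 2.4, 16.8]
grip_width: 0.287
grip_force: 115.9
t 17.7 tcp [523.9 -18.1  85.9] xang 99.66 tilt 0.32 F [ 3.6  2.4 16.8] M [ 0.5  -0.24  0.21] w 24.5 gf 115.9 j6 -0.43
shift m [ 0.0022 -0.0006  0.0004] norm 2 rz -0.006
```

```bash
J="python3 -m jog"
$J '[[0,0,0,0,0,0.04,0],[0,0,0,0,0,0,0],[0,0,0,0,0,0,0],[0,0,0,0,0,0,0]]'
python3 -c "
from h import *
go(523,-16,85.5,100)
s=eyes.capture('side');cv2.imwrite('pics/full6.png',s[:,:,::-1])"
```

```text
time_s: 18.1
eef_pos: [523.9, -18.1, 85.9]
ee_rot: [0.003, 0.66, 0.752, 0.001]
force: [3.2, 3.0, 17.6]
grip_width: 0.286
grip_force: 115.9
t 18.1 tcp [523.9 -18.1  85.9] xang 97.46 tilt 0.33 F [ 3.2  3.  17.6] M [ 0.59 -0.25  0.45] w 24.5 gf 115.9 j6 -0.39
shift m [ 0.0022 -0.0007  0.0004] norm 2 rz -0.0443
```

```bash
python3 -c "
from rig import finish_job
print(finish_job())"
```

```text
the job is handed in; nothing more can be done
None
```

I handed the job in at about 18 s: the filter slide is fully down in the slot, and the lamp cap is pressed home, turned about 82° clockwise to the stop and still gripped at about 116 N; no verdict came back, so success is judged from the force and pose readings.

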